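# Shut the sugar warmer, then open the safety-capped flavour bottle

### The job

The flavouring in the clamped brown bottle is alcohol-based, so first push the sugar warmer's door fully shut until it clicks onto its catch, with the bottle still closed. Then open the bottle: press its white push-and-turn safety cap down, twist it anticlockwise while it is down until it comes free, and lift it straight up. Finish while still holding the cap level and still in the gripper, about 6 cm above where it sat, right over the bottle; leave the door shut and the other things on the table where they are.

Things in the scene. Friction and masses are not known exactly. Their poses are not given: they have to be found in the camera images.
- warmer: steel countertop sugar warmer, 280 deep x 320 wide x 260 mm tall, fixed, standing on the right side of the table, with stacked trays on the rear part of its top up to 292 mm. Origin: centre of its underside. Its open front looks along its own -x and lies 140 mm from the origin; its z is up.
- warmer_door (a joint): the warmer's white door, 300 wide, 18 thick, from 30 to 255 mm above the table: 0 = fully shut on the catch, grows in radians (at most 1.3) as it swings out, anticlockwise from above. It stays where it is left (hinge friction 0.15 N m). A spring roller catch resists over the last 0.07 rad, with about 3 N at the free edge, and pulls the door home below about 0.035. Shut means below 0.02.
- warmer_hinge (a point): point on the door's vertical hinge axis, 200 mm above the table, in the plane of the door's inner face, at the warmer's own (-140, -150) mm. Shut, the door runs from here along the warmer's own +y.
- door_face (a point): point on the door's outer face, 190 mm from the hinge along the door and 200 mm above the table (55 mm below the door's upper edge): a good place to push. The face is 18 mm outside the hinge's plane. A vertical steel bar handle, 12 mm thick, stands 268 mm from the hinge with its outer side 33 mm off the face, from 74 to 206 mm above the table.
- bottle: brown flavour bottle with a green-banded paper label, 80 mm wide, clamped immovably in a steel foot (125 x 100 mm). Origin: on its axis, at the table surface; z up. Its shoulder falls away below 107 mm; the neck is 26 mm wide with locking lugs to 37 mm and ends at 147 mm; a white sprung insert in its mouth stands up to 157 mm.
- cap: white ribbed push-and-turn cap with a red mark on top, 48 mm wide, 32 mm tall, 30 g. Origin: on its axis, at its underside, z up; closed, it sits 128 mm above the table (top at 160 mm), its x axis along the bottle's x axis. Both the press and the turn are needed at once: grip it by its sides, level with its upper half, and press down while turning.
- cap_top (a point): centre of the cap's top face, 32 mm above its underside. The insert pushes the cap up with 4 N, rising 0.6 N per mm pressed. At rest the cap is locked. Pressed 4 to 7 mm down (7 is the stop, about 5.5 is right) it turns anticlockwise seen from above; from 0.85 rad it is free to lift, and it meets a stop at 1.05 rad; about 0.95 is right.
- syrup: closed amber glass syrup bottle with a red cap, 66 mm wide, 155 mm tall, loose; not to be opened. Bystander. Origin: centre of its underside
- jar: orange jar with a yellow lid, 76 mm wide, 100 mm tall, loose. Bystander. Origin: centre of its underside
- bowl: steel bowl, 140 mm wide, 55 mm tall, loose. Bystander. Origin: centre of its underside
- dosing_cup: small steel dosing cup, 52 mm wide, 45 mm tall, loose. Bystander. Origin: centre of its underside
- roller: ribbed wooden roller, 48 mm thick, 220 mm long along its y axis, lying loose on a narrow flat. Bystander. Origin: centre of its underside
- scissors: steel scissors lying flat and loose, about 165 mm long along their y axis, 8 mm thick. Bystander. Origin: centre of its underside
- scraper: bench scraper lying flat and loose: steel blade 100 x 75 mm, green handle 120 mm along its x axis, 16 mm thick. Bystander. Origin: centre of its underside
Mind the look-alikes: they are no part of the job. Of the things like the cap, leave any that is orange; of the rest the smaller one is meant.

How it is judged:
By the outcome, as a careful person would: the job done as asked, in the order asked, and still so for the second after the job is handed in, while the arm keeps its last pose, push and grip.
It also fails if it takes over 58 s, if anything falls off the work surface, if the arm or the gripper's body presses on something with over 40 N, if the wrist force passes 120 N, or if a joint passes its speed limit or range.

### The arm

A 6-joint arm with a two-finger parallel gripper is mounted at the origin on the work surface. World frame = base frame: x ahead of the robot, y to its left, z up, the work surface at z = 0. Lengths are in m, angles in rad, forces in N, time in s.
With the tool pointing down it reaches from about 0.325 to 0.85 m from the base axis. Payload 4.4 kg.
Tool frame: the origin (TCP) lies on the centre line of the jaws, within the pads' length; the fingertips stand 11 mm ahead of it and the grasp point (between the pads) lies 8 mm behind it; z points along the fingers, y is the line along which they close (so a half turn about z gives the same grasp; the last joint's range is limited). The gripper opens to 94 mm and grips with 3 to 60 N. Pads are 16 mm wide; open, the fingers measure 119 mm over their backs; the gripper's body (75 mm by 177 mm) begins 78 mm behind the grasp point.
Start: joints at [1.2, 0.207, 1.542, -0, 1.393, -0.15], TCP at [0.126, 0.561, 0.216] pointing down, gripper open.
Joint ranges: [-2.73, 2.73], [-0.86, 2.22], [0.23, 2.46], [-1.11, 4.25], [0.08, 2.63], [-2.82, 2.82]. Speed limits (rad/s): [2.79, 2.79, 3.14, 3.14, 3.14, 3.14].

### API

Orientations are given as a rotation vector (axis times angle).
In Python, from bench import robot gives the robot as it stands.
- The arm moves only by the shell command python3 -m inch 'ROWS' [FORCE]. ROWS is text: rows parted by semicolons, each of 5 numbers parted by spaces: the shift along the world's x, y, z in m, then the turn about the world's z in degrees, then the finger opening in m, from 0 to 0.094. A call has 1 to 12 rows; each row is the pose to reach, as a shift and turn from the pose commanded when the call began; what a row does not reach only later rows make up. A row lasts 1/8 s, in which the tool goes at most 62.5 mm and 10.7 degrees, less where a joint would pass 70% of its speed; a pose out of reach is approached as far as the arm can. A call with a gripper value outside its range is refused whole. The fingers move at their own pace and stop on an object; FORCE is the grip in N (left out, the last holds). Time passes only in rows, so rows that repeat a pose let the fingers close. It gives the time, the measured TCP pose, the force, the opening and the grip force at its end, in the units of the state.
- robot.get_state(): the state, without advancing time (a new reading comes with each control period).
- robot.snapshot(name): name is "side" or "top" or "wrist"; returns the picture (420x560x3 uint8, red, green, blue); there is no depth.
- robot.camera_params(name): a dict with "intrinsics" (3x3 intrinsics, pixels), "origin" and "rotation" of the camera in the world. Camera axes: x right, y down, z forward; pixel columns grow to the right and rows downward; lengths in m; the calibration is good to about 2 mm. A picture is of the moment at which its call begins: read the wrist's pose just before it. camera_params takes no time and is no camera call; for the wrist camera it gives the pose at the moment of the call.
- robot.hand_in(): hands the job in; it is judged then, once.
The state is a dict: "clock": time; "joints": joint angles; "dq": joint speeds; "joint_torque": joint torques, N m; "tcp_pos": TCP position; "eef_rot": TCP orientation; "ft_force": force on the tool from outside, world axes, zero at the start; "ft_torque": the same for the moment, N m; "opening": finger opening in m; "gripper_force": force on a finger pad.
Only numpy, scipy, OpenCV 4.12 (cv2) and the standard library are available. Lean on these libraries where they do the work, as an engineer would, in place of code of your own. Each camera call takes 0.05 s, during which the arm holds its last target. There are 200 camera calls.

## Working session

There is one attempt and no reset: what is moved stays moved. The work goes in short steps, Python scripts to look and compute and a shell command to move; the robot and the scene stay as the last step left them, time stands still between calls to the robot, and variables do not carry over. Pictures are saved under pics/ and viewed, at most 10 in all, crops included, and the job is handed in when it is done.

```bash
mkdir -p pics
cat > h.py <<'E'
import cv2,numpy as np
from bench import robot
def snap(n,f):
    im=robot.snapshot(n); cv2.imwrite('pics/'+f,im[:,:,::-1]); return im
def toz(n,u,v,z):
    p=robot.camera_params(n);K=np.array(p['intrinsics']);R=np.array(p['rotation']);o=np.array(p['origin'])
    d=R@np.linalg.solve(K,[u,v,1.]);return o+d*(z-o[2])/d[2]
def proj(n,P):
    p=robot.camera_params(n);K=np.array(p['intrinsics']);R=np.array(p['rotation']);o=np.array(p['origin'])
    q=K@(R.T@(np.array(P)-o));return q[:2]/q[2]
E
python3 - <<'E'
from h import *
snap('top','t0.png');snap('side','s0.png')
for n in('top','side'):
    p=robot.camera_params(n);print(n,p['origin'],np.round(p['rotation'],3).tolist(),p['intrinsics'])
s=robot.get_state();print(s['tcp_pos'],s['eef_rot'],s['clock'])
E
```

```text
top [0.46428042 0.04503949 1.29467967] [-2.154, 2.211, -0.096] [[444.08621189   0.         277.11854581]
 [  0.         444.08621189 204.07324543]
 [  0.           0.           1.        ]]
side [0.24554043 1.09925159 1.3059553 ] [-0.342, 2.796, -1.119] [[511.73454673   0.         288.11659741]
 [  0.         511.73454673 205.94206837]
 [  0.           0.           1.        ]]
[0.12567574 0.5603949  0.21543765] [-3.46028175e-01 -3.12195268e+00  3.04680837e-03] 0.1
```

View pics/t0.png

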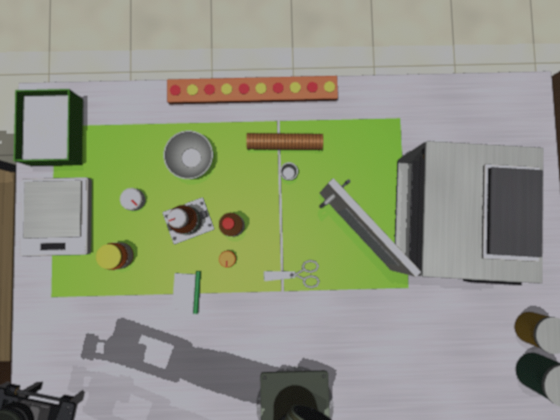

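View pics/s0.png

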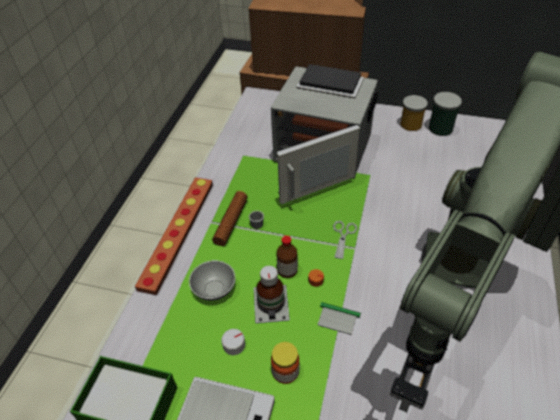

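Top view: the clamped bottle's cap is at about (178,217), a loose white look-alike at (131,199) and an orange one at (227,259). The syrup bottle's red cap is at (229,223). The door runs from its hinge at (417,273) to its free edge at (328,184), with the handle at (335,193). An enlarged crop will confirm the cap, and then I'll measure.

```bash
sed -i "s/R=np.array(p\['rotation'\])/R=cv2.Rodrigues(np.array(p['rotation']))[0]/" h.py
python3 - <<'E'
from h import *
im=cv2.imread('pics/t0.png')
a=cv2.resize(im[175:280,100:260],(800,525),interpolation=cv2.INTER_CUBIC);cv2.imwrite('pics/c1.png',a)
b=cv2.resize(im[130:290,310:450],(525,600),interpolation=cv2.INTER_CUBIC);cv2.imwrite('pics/c2.png',b)
E
```

```text
(no output)
```

View pics/c1.png

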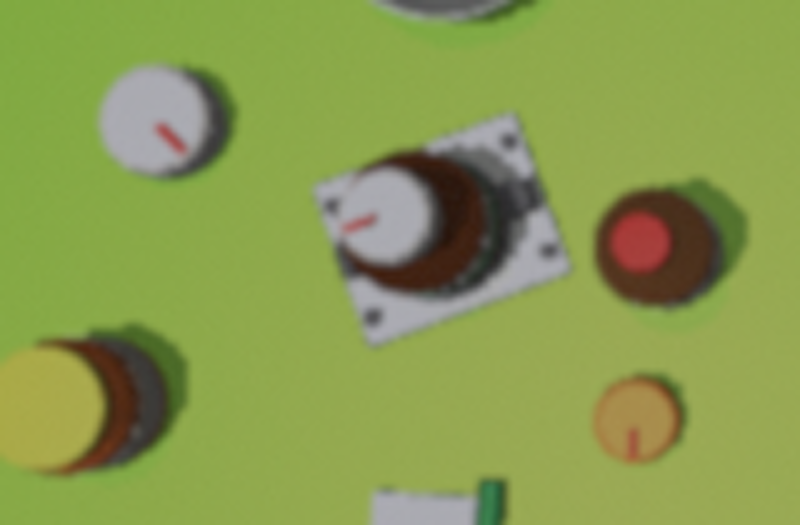

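View pics/c2.png

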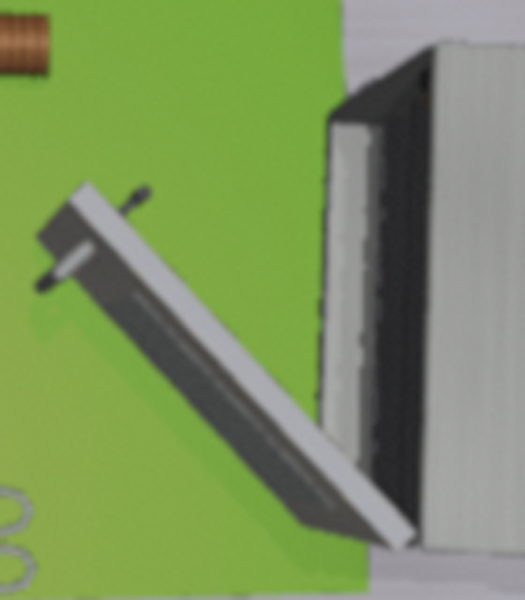

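The cap on the clamped bottle (c1 ≈ (388,215)) is white and about 96 px wide in the crop, against 110 px for the loose white one at (155,120), even though it sits nearer the camera. So it is the smaller of the two and the one meant; the orange one at (637,420) is ruled out. In c2 the door's top strip has corners at about (90,183), (70,200), (395,550) and (415,530), and the handle's outer side is near (40,285).

Run:
```python
from h import *
np.set_printoptions(precision=4,suppress=True)
c2=lambda u,v:(310+u/3.75-.4,130+v/3.75-.4); c1=lambda u,v:(100+u/5-.4,175+v/5-.4)
fi,fo,ho,hi=[toz('top',*c2(*p),.255) for p in[(90,183),(70,200),(395,550),(415,530)]]
print('door',fi,fo,ho,hi,'w',np.linalg.norm(fi-hi)[None],np.linalg.norm(fo-fi),'ang',np.arctan2((fi-hi)[1],(fi-hi)[0]))
w=[toz('top',*p,.26) for p in[(427,144),(543,149),(541,283),(420,279)]];print('warmer top',*w)
cap=toz('top',*c1(388,215),.16);print('cap',cap)
print('capwidth',np.linalg.norm(toz('top',*c1(340,215),.16)-toz('top',*c1(436,215),.16)))
m=[toz('top',*c1(*p),.16) for p in[(345,229),(376,218)]];print('mark dir',m[0]-m[1])
f=[toz('top',*c1(*p),.012) for p in[(315,185),(517,113),(572,270),(372,347)]];print('foot',*f,np.mean(f,0))
print('syrup',toz('top',*c1(640,242),.155),'jar',toz('top',*c1(48,408),.1))
for n in ['s']:
  im=cv2.imread('pics/s0.png')[215:360,190:350];cv2.imwrite('pics/c3.png',cv2.resize(im,(662,600),interpolation=cv2.INTER_CUBIC))
print('proj side cap',proj('side',cap))
```

```text
door [ 0.6064 -0.0975  0.255 ] [ 0.5959 -0.0845  0.255 ] [ 0.3727 -0.2781  0.255 ] [ 0.3846 -0.2911  0.255 ] w [0.2944] 0.016669883974798166 ang 0.7176817525028875
warmer top [ 0.6822 -0.3211  0.26  ] [ 0.6633 -0.5956  0.26  ] [ 0.35   -0.5675  0.26  ] [ 0.3665 -0.2879  0.26  ]
cap [0.5286 0.2928 0.16  ]
capwidth 0.048985439050374266
mark dir [-0.0052  0.0158  0.    ]
foot [0.5555 0.3671 0.012 ] [0.5943 0.2499 0.012 ] [0.5025 0.2194 0.012 ] [0.4613 0.3349 0.012 ] [0.5284 0.2928 0.012 ]
syrup [0.5117 0.1649 0.155 ] jar [0.4336 0.4879 0.1   ]
proj side cap [268.9583 270.4315]
```

View pics/c3.png

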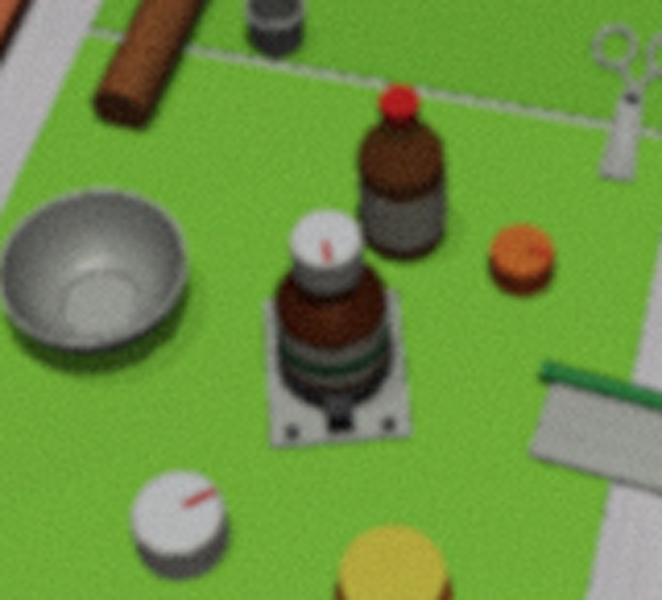

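Side crop: the mark-topped cap sits on the clamped bottle at about (326,240), which agrees with the top view to within 2 px. Cap ≈ (0.528, 0.293), door angle ≈ 0.80 rad, hinge ≈ (0.380, -0.291). The fitted door width of 294 mm and cap width of 49 mm agree with the sizes given. Now I'll move in front of the door with the fingers closed.

```bash
python3 -m inch '0.02 -0.03 0.02 0 0; 0.04 -0.08 0.02 0 0; 0.065 -0.13 0.02 0 0; 0.09 -0.18 0.02 0 0; 0.115 -0.23 0.02 0 0; 0.14 -0.28 0.02 0 0; 0.17 -0.33 0.02 0 0; 0.195 -0.38 0.02 0 0; 0.22 -0.43 0.02 0 0; 0.25 -0.48 0.02 0 0; 0.275 -0.53 0.02 0 0; 0.30 -0.58 0.01 0 0' 30
python3 -m inch '0.02 -0.04 -0.01 0 0; 0.04 -0.08 -0.02 0 0; 0.052 -0.094 -0.026 0 0; 0.052 -0.094 -0.026 0 0; 0.052 -0.094 -0.026 0 0'
python3 - <<'E'
from h import *
a=snap('wrist','w1.png');s=snap('top','t1.png')
h=cv2.resize(s[140:300,290:470],(472,420),interpolation=cv2.INTER_CUBIC)
cv2.imwrite('pics/m1.png',cv2.resize(np.hstack([a,h])[:,:,::-1],(800,325)))
print(robot.get_state()['joints'])
E
```

```text
clock: 1.6
tcp_pos: [0.427, -0.0209, 0.2269]
eef_rot: [0.347, 3.12, 0.0]
ft_force: [0.7, 0.7, -0.1]
opening: 0.0002
gripper_force: 0.0
clock: 2.22
tcp_pos: [0.4774, -0.1122, 0.2003]
eef_rot: [-0.345, -3.122, -0.001]
ft_force: [-0.2, 0.8, -0.1]
opening: 0.0004
gripper_force: 0.0
[-4.07180432e-01  3.96373952e-02  1.76181784e+00  1.51631628e-04
  1.34008249e+00 -1.75838062e+00]
```

View pics/m1.png

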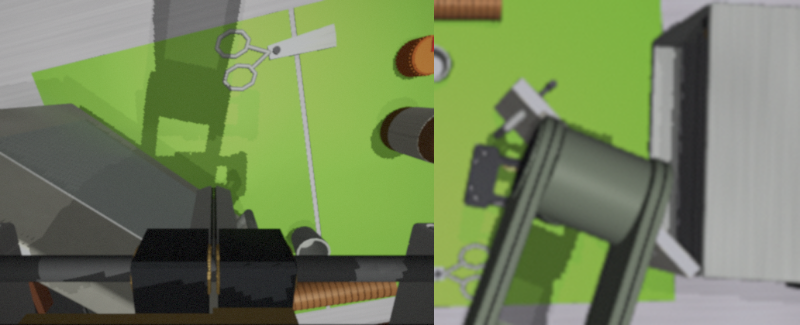

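Left half (wrist): the closed fingers, at about (213,250), stand in front of the door's outer face, and the door edge runs from (70,105) to (250,230). The right half shows the arm clear of the warmer. Next I'll work out the arc for pushing the door.

Run:
```python
from h import *
H=np.array([.380,-.291]);c=np.array([.478,-.113])
for t in[.85,.75,.65,.55,.45,.35,.25,.18,.12,.08,.04,0,-.02]:
    a=t-.085;d=np.array([np.cos(a),np.sin(a)]);n=np.array([-d[1],d[0]])
    print(t,np.round(H+.19*d+.032*n-c,3))
```

```text
0.85 [ 0.017 -0.023]
0.75 [ 0.032 -0.036]
0.65 [ 0.045 -0.049]
0.55 [ 0.057 -0.064]
0.45 [ 0.068 -0.08 ]
0.35 [ 0.077 -0.097]
0.25 [ 0.084 -0.115]
0.18 [ 0.088 -0.128]
0.12 [ 0.091 -0.139]
0.08 [ 0.092 -0.147]
0.04 [ 0.093 -0.155]
0 [ 0.094 -0.162]
-0.02 [ 0.094 -0.166]
```

```bash
python3 -m inch '0.009 -0.012 0 0 0; 0.017 -0.023 0 0 0; 0.025 -0.03 0 0 0; 0.032 -0.036 0 0 0; 0.038 -0.043 0 0 0; 0.045 -0.049 0 0 0; 0.051 -0.057 0 0 0; 0.057 -0.064 0 0 0; 0.063 -0.072 0 0 0; 0.068 -0.08 0 0 0; 0.073 -0.089 0 0 0; 0.077 -0.097 0 0 0'
python3 -m inch '0.004 -0.009 0 0 0; 0.007 -0.018 0 0 0; 0.009 -0.025 0 0 0; 0.011 -0.031 0 0 0; 0.013 -0.037 0 0 0; 0.014 -0.042 0 0 0; 0.014 -0.046 0 0 0; 0.015 -0.05 0 0 0; 0.015 -0.054 0 0 0; 0.015 -0.054 0 0 0'
```

```text
clock: 3.82
tcp_pos: [0.5553, -0.2106, 0.2005]
eef_rot: [0.346, 3.122, -0.0]
ft_force: [-1.5, 0.8, 1.3]
opening: 0.0005
gripper_force: 0.7
clock: 5.08
tcp_pos: [0.5703, -0.264, 0.2006]
eef_rot: [0.346, 3.122, 0.0]
ft_force: [1.8, 1.5, -0.7]
opening: 0.0005
gripper_force: 0.7
```

```bash
python3 -m inch '0 -0.003 0 0 0; 0 -0.006 0 0 0; 0 -0.006 0 0 0'
python3 -m inch '0 -0.002 0 0 0; 0 -0.004 0 0 0; 0 -0.004 0 0 0'
python3 -m inch '0 -0.002 0 0 0; 0 -0.004 0 0 0; 0 -0.004 0 0 0'
```

```text
clock: 5.45
tcp_pos: [0.5704, -0.2697, 0.2005]
eef_rot: [0.345, 3.122, 0.0]
ft_force: [2.2, 2.5, -0.4]
opening: 0.0006
gripper_force: 1.2
clock: 5.82
tcp_pos: [0.5696, -0.2748, 0.2005]
eef_rot: [-0.347, -3.122, 0.001]
ft_force: [0.1, -0.1, 0.7]
opening: 0.0006
gripper_force: 0.0
clock: 6.2
tcp_pos: [0.5698, -0.2775, 0.2004]
eef_rot: [-0.346, -3.122, -0.001]
ft_force: [-0.4, 1.9, 0.9]
opening: 0.0007
gripper_force: 1.1
```

```bash
python3 -m inch '0 -0.002 0 0 0; 0 -0.004 0 0 0; 0 -0.004 0 0 0'
python3 -m inch '0 -0.002 0 0 0; 0 -0.003 0 0 0; 0 -0.003 0 0 0'
```

```text
clock: 6.58
tcp_pos: [0.5697, -0.2775, 0.2005]
eef_rot: [-0.343, -3.12, -0.012]
ft_force: [-1.7, 11.5, 4.3]
opening: 0.0002
gripper_force: 5.9
clock: 6.95
tcp_pos: [0.5697, -0.2774, 0.2005]
eef_rot: [-0.34, -3.119, -0.02]
ft_force: [-3.1, 18.6, 6.2]
opening: 0.0003
gripper_force: 9.4
```

The door is on a hard stop: the force fell to zero as it passed the catch, then rose sharply. I'll back off, travel to above the bottle and check.

```bash
python3 -m inch '0 0.02 0 0 0; 0 0.05 0.01 0 0; 0 0.09 0.04 0 0.02; -0.005 0.14 0.07 0 0.05; -0.01 0.19 0.08 0 0.08; -0.015 0.24 0.08 0 0.08; -0.02 0.29 0.08 0 0.08; -0.03 0.34 0.08 0 0.08; -0.035 0.39 0.08 0 0.08; -0.04 0.44 0.08 0 0.08; -0.042 0.48 0.08 0 0.08; -0.042 0.5 0.08 0 0.08'
python3 - <<'E'
from h import *
print(robot.get_state()['joints'])
a=snap('wrist','w2.png');s=snap('top','t2.png')
h=cv2.resize(s[120:300,290:470],(420,420),interpolation=cv2.INTER_CUBIC)
cv2.imwrite('pics/m2.png',cv2.resize(np.hstack([a,h])[:,:,::-1],(800,343)))
print(proj('wrist',[.528,.293,.16]))
E
```

```text
clock: 8.45
tcp_pos: [0.5278, 0.2166, 0.2805]
eef_rot: [0.343, 3.122, -0.001]
ft_force: [0.3, 0.2, -0.1]
opening: 0.0803
gripper_force: 0.0
[ 2.38329049e-01  1.54281090e-01  1.47055875e+00 -9.28785956e-04
  1.51573542e+00 -1.11364682e+00]
[356.95449082 189.41460186]
```

View pics/m2.png

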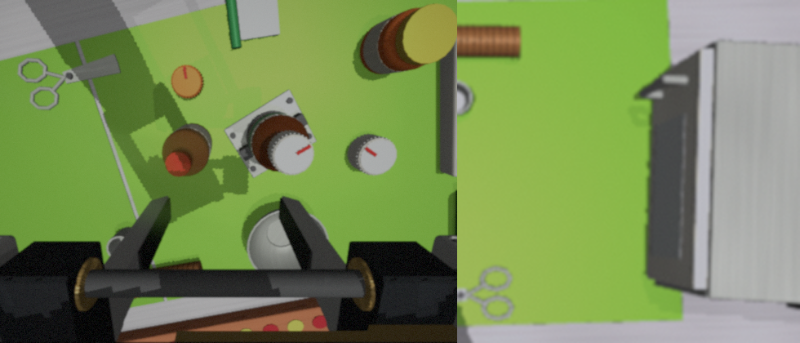

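The right half shows the door parallel to and flush with the warmer front. In the left half the cap is at about (292,152), or (358,187) at full scale, against (357,189) predicted. I'll refine the cap centre from the wrist picture.

Run:
```python
from h import *
a=cv2.imread('pics/w2.png')[150:225,310:400]
hsv=cv2.cvtColor(a,cv2.COLOR_BGR2HSV)
# red mark
r=((hsv[...,0]<10)|(hsv[...,0]>170))&(hsv[...,1]>150)&(hsv[...,2]>120)
v,u=np.nonzero(r);print('mark',u.min()+310,u.max()+310,v.min()+150,v.max()+150)
print('mark world',toz('wrist',u.mean()+310,v.mean()+150,.16))
w=((hsv[...,1]<40)&(hsv[...,2]>150)).astype(np.uint8)
w=cv2.morphologyEx(w,cv2.MORPH_CLOSE,np.ones((7,7)))
n,l,st,ce=cv2.connectedComponentsWithStats(w);i=1+st[1:,4].argmax();print(st[i],ce[i]+[310,150])
print(toz('wrist',*(ce[i]+[310,150]),.16),toz('wrist',358,186.5,.16))
# predicted outlines
p=np.array([proj('wrist',[.528+.024*np.cos(t),.293+.024*np.sin(t),.16]) for t in np.linspace(0,6.28,60)])
print('pred bbox',p.min(0),p.max(0))
b=a.copy()
q=((p-[310,150]+.5)*8).astype(int);b=cv2.resize(b,None,fx=8,fy=8,interpolation=cv2.INTER_CUBIC)
cv2.polylines(b,[q.reshape(-1,1,2)],True,(255,0,0),1);cv2.imwrite('pics/c4.png',b)
```

```text
mark 364 379 178 188
mark world [0.52495057 0.30685641 0.16      ]
[  25    0   52   64 2013] [360.99850969 186.94287134]
[0.52651091 0.29696163 0.16      ] [0.52550535 0.29434179 0.16      ]
pred bbox [330.79538197 163.27606357] [383.17824967 214.45537673]
```

View pics/c4.png

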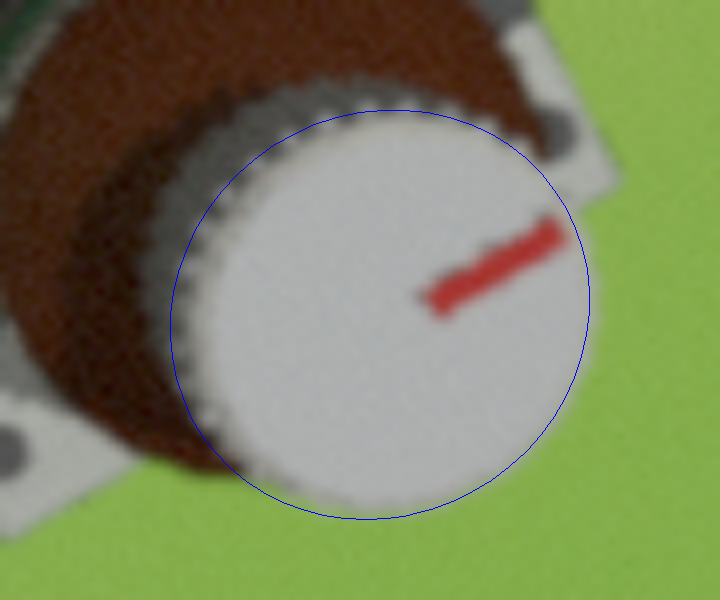

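The detected cap top is offset from the predicted circle by (+2,-1) px, so the cap is at about (0.527, 0.2945). I'll go over it, come down and grip at TCP z = 0.142.

```bash
python3 -m inch '-0.001 0.04 0 0 0.08; -0.001 0.0795 -0.02 0 0.08; -0.001 0.0795 -0.05 0 0.08; -0.001 0.0795 -0.08 0 0.08; -0.001 0.0795 -0.11 0 0.08; -0.001 0.0795 -0.13 0 0.08; -0.001 0.0795 -0.138 0 0.08; -0.001 0.0795 -0.138 0 0.08'
python3 -m inch '0 0 0 0 0.06; 0 0 0 0 0.05; 0 0 0 0 0.03; 0 0 0 0 0.03; 0 0 0 0 0.03; 0 0 0 0 0.03' 40
```

```text
clock: 9.55
tcp_pos: [0.5273, 0.2934, 0.1423]
eef_rot: [-0.348, -3.122, 0.001]
ft_force: [-0.0, -0.4, 0.5]
opening: 0.0803
gripper_force: 0.0
clock: 10.3
tcp_pos: [0.5273, 0.2951, 0.143]
eef_rot: [0.346, 3.122, 0.002]
ft_force: [-0.3, 2.2, 2.0]
opening: 0.0479
gripper_force: 40.0
```

Gripped at 47.9 mm, with little side force. Now the press.

```bash
python3 -m inch '0 0 -0.002 0 0.03; 0 0 -0.004 0 0.03; 0 0 -0.0055 0 0.03; 0 0 -0.0055 0 0.03; 0 0 -0.0055 0 0.03'
```

```text
clock: 10.92
tcp_pos: [0.5273, 0.2951, 0.1379]
eef_rot: [0.346, 3.121, 0.002]
ft_force: [-0.9, 2.5, 5.9]
opening: 0.0482
gripper_force: 40.0
```

```bash
python3 -m inch '0 0 -0.0005 0 0.03; 0 0 -0.0005 5 0.03; 0 0 -0.0005 11 0.03; 0 0 -0.0005 17 0.03; 0 0 -0.0005 17 0.03'
```

```text
clock: 11.55
tcp_pos: [0.528, 0.2944, 0.1377]
eef_rot: [-0.12, 3.137, -0.0]
ft_force: [0.1, 0.1, 5.3]
opening: 0.048
gripper_force: 40.0
```

```bash
python3 -m inch '0 0 0 6 0.03; 0 0 0 12 0.03; 0 0 0 18 0.03; 0 0 0 24 0.03; 0 0 0 30 0.03; 0 0 0 34 0.03; 0 0 0 37.5 0.03; 0 0 0 37.5 0.03'
python3 - <<'E'
from h import *
s=robot.get_state();print(np.round(s['ft_torque'],3),s['joints'][5]); snap('wrist','w3.png')
p=toz
print(proj('wrist',[.5275,.2945,.155]))
E
```

```text
clock: 12.55
tcp_pos: [0.5281, 0.294, 0.1376]
eef_rot: [-1.121, 2.932, -0.002]
ft_force: [0.0, -0.5, 6.1]
opening: 0.0482
gripper_force: 40.0
[ 0.026  0.    -0.012] -1.9350594943868287
[275.54876029 276.80658225]
```

```bash
python3 -m inch '0 0 0.004 0 0.03; 0 0 0.008 0 0.03; 0 0 0.012 0 0.03; 0 0 0.012 0 0.03'
```

```text
clock: 13.1
tcp_pos: [0.5271, 0.294, 0.1482]
eef_rot: [1.122, -2.934, 0.002]
ft_force: [2.1, -1.3, 1.5]
opening: 0.0481
gripper_force: 40.0
```

No locking load, so I'll lift straight up to 6 cm above the seat.

```bash
python3 -m inch '0 0 0.008 0 0.03; 0 0 0.016 0 0.03; 0 0 0.026 0 0.03; 0 0 0.036 0 0.03; 0 0 0.046 0 0.03; 0 0 0.052 0 0.03; 0 0 0.055 0 0.03; 0 0 0.055 0 0.03; 0 0 0.055 0 0.03'
python3 - <<'E'
from h import *
a=snap('side','s4.png');b=snap('top','t4.png')
A=cv2.resize(a[190:350,180:360],(450,400));B=cv2.resize(b[130:290,310:450],(350,400))
cv2.imwrite('pics/m4.png',np.hstack([A,B])[:,:,::-1])
print(proj('side',[.5275,.294,.188]),proj('side',[.5275,.294,.15]))
E
```

```text
clock: 14.22
tcp_pos: [0.5267, 0.2944, 0.203]
eef_rot: [1.122, -2.934, -0.0]
ft_force: [0.1, 0.6, -0.3]
opening: 0.0475
gripper_force: 40.0
[268.76573555 264.69900212] [269.38826651 273.01417945]
```

View pics/m4.png

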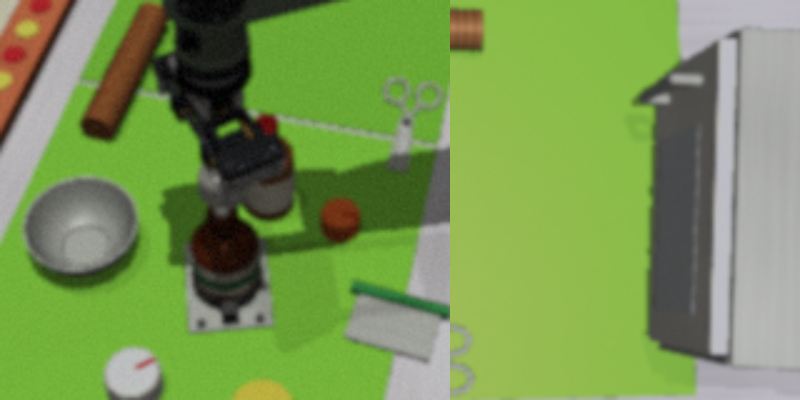

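The left half shows the cap in the fingers at about (215,180), with the bare neck and insert below it at (222,210). The wrist force of -0.3 N equals the cap's weight. The right half shows the door still shut, and nothing else has moved.

```bash
python3 -c "
from bench import robot
print(robot.hand_in())"
```

```text
the job is handed in; nothing more can be done
None
```

I pushed the warmer door shut onto its catch first, then opened the bottle; its cap is held level about 6 cm above its seat, the other things I could see had not moved, and the job was handed in at about 14 s (no result shown).

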